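Demagnetise a tray of cutter wheels

ROBOT

A 6-joint arm with a two-finger parallel gripper is mounted at the origin on a cart in front of the work surface, level with it; the furniture and walls round the work are solid. World frame = base frame: x ahead of the robot, y to its left, z up, the work surface at z = 0. Lengths are in m, angles in rad, forces in N, time in s.
With the tool pointing down it reaches from about 0.35 to 0.725 m from the base axis. Payload 4.3 kg.
Tool frame: the origin (TCP) lies between the finger pads; the fingertips stand 22 mm ahead of it and the grasp point (between the pads) lies 3 mm ahead of it; z points along the fingers, y is the line along which they close (so a half turn about z gives the same grasp; the last joint's range is limited). The gripper opens to 85 mm and grips with 20 to 120 N. Pads are 22 mm wide; open, the fingers measure 114 mm over their backs; the gripper's body (76 mm by 85 mm) begins 54 mm behind the grasp point. The pads swing forward as they close: fully open they stand 13 mm farther back than shut.
Start: joints at [-1.252, 0.377, 0.081, 1.274, 0, 1.46], TCP at [0.239, -0.523, 0.253] pointing down, gripper open.
Joint ranges: [-2.72, 2.72], [-0.84, 1.66], [-1.02, 1.22], [-1.77, 2.12], [-1.37, 1.28], [-3.14, 3.14]. Speed limits (rad/s): [2.57, 2.57, 3.14, 3.14, 3.14, 3.14].

INTERFACE

Orientations are given as a rotation vector (axis times angle).
In Python, from rig import manip gives the robot as it stands. The module is installed in compiled form; this text tells all that it offers.
- The arm moves only by the tool drive_tool, never from a script. Its argument "increments" is text: rows parted by semicolons, each of 4 numbers parted by spaces: the shift along the tool's x, y, z in units of 0.05 m (1.0 is 0.05 m), then the turn about the tool's z in units of 0.15 rad (1.0 is 0.15 rad). In form: dx dy dz yaw; .... A call has 1 to 12 rows; each row shifts and turns the commanded pose from where the row before left it, along the tool's axes as they then stand; what a row does not reach is not made up. A row lasts 1/10 s, in which the tool goes at most 50 mm and 8.59 degrees, less where a joint would pass 70% of its speed; a pose out of reach is approached as far as the arm can. A call with a number of a shift or a turn outside -1 to 1 is refused whole. A call with a gripper value outside its range is refused whole. "jaw" is the opening, from 0 (shut) to 1 (fully open), set as the call begins (left out, the last holds). The fingers move at their own pace and stop on an object; "newtons" is the grip in N (left out, the last holds). Time passes only in rows, so rows that do not move let the fingers close. It gives the time, the measured TCP pose, the force, the opening and the grip force at its end, in the units of the state.
- manip.get_state(): the state, without advancing time (a new reading comes with each control period).
- manip.capture(name): name is "side" or "top"; returns (picture, depth): 420x560x3 uint8, blue, green, red; 420x560 float32, m along the optical axis (not along the pixel's ray), 0 where there is no reading.
- manip.camera_info(name): a dict with "K" (3x3 intrinsics, pixels), "origin" and "attitude" of the camera in the world. Camera axes: x right, y down, z forward; pixel columns grow to the right and rows downward; lengths in m; the calibration is good to about 2 mm. A picture is of the moment at which its call begins. camera_info takes no time and is no camera call.
- manip.hand_in(): hands the job in; it is judged then, once.
Trained networks look in the newest picture that a camera, given by its name, has taken for a name from the list of things; names that differ only in an ending like _2 or _b are one class to them, and where a whole thing is asked for, a point or a joint stands for the part that bears it (a point fixed in the world has none). Each returns a list of dicts, best first, with "conf" (0 to 1); they miss things now and then, are a little off and sometimes report something else, mostly with a low value. They report only what shows in the picture. A call takes as long as a camera call. They do not tell look-alikes from the thing itself.
- manip.recognise(camera, thing): "position" ([x, y, z] in m, in world coordinates, good to about 4 mm: the middle of the surface that is visible of it).
- manip.cut_out(camera, thing): "region" (420x560 bool, what is visible of it).
The state is a dict: "t": time; "joint_pos": joint angles; "joint_velocities": joint speeds; "tau": joint torques, N m; "tool_pos": TCP position; "tcp_rot": TCP orientation; "wrist_force": force on the tool from outside, world axes, zero at the start; "wrist_torque": the same for the moment, N m; "grip_width": finger opening in m; "grasp_force": force on a finger pad.
Only numpy, scipy, OpenCV 4.12 (cv2) and the standard library are available. Lean on these libraries where they do the work, as an engineer would, in place of code of your own. Each camera call takes 0.05 s, during which the arm holds its last target. There are 200 camera calls.

TASK

Turn the rotary handle of the bench isolator clockwise from OFF to its ON stop and leave it there, to power the demagnetiser while the tray of cutter wheels is still standing on its plate. Then lift the tray by its bridge handle straight up, level all the way and with both wheels staying in it, and finish holding it still and level in the gripper about 15 cm above the plate, leaving the loupe and the tape roll where they stand.

Things in the scene. Friction and masses are not known exactly. Their poses are not given: they have to be found in the camera images.
- isolator: bench isolator, a grey box fixed to the bench, 110 x 100 mm and 62 mm high, with a black rotary handle on top. Origin at the centre of its underside; x points to its back (cable gland side), z up.
- handle (a joint): black handle on the isolator, turning about the vertical through handle_grip. 0 = OFF stop, 1.047 rad (60 degrees) = ON stop; grows clockwise seen from above. At OFF the grip bar's pointer end (white line) points 30 degrees left (+y) of the isolator's x axis, at ON 30 degrees right; dark ticks mark both. Stiff (about 0.12 N m of friction): it stays where it is left.
- handle_grip (a point): point on the handle's turning axis, 92 mm above the bench, in the middle of the height of its grip bar. The bar is 66 mm long, 14 mm thick and 34 mm tall (from 75 to 109 mm above the bench), reaching 37 mm from the axis at the pointer end and 29 mm at the other.
- demagnetiser: table demagnetiser, a low grey housing 200 x 140 mm fixed to the bench, its flat plate 184 x 116 mm on top, 50 mm above the bench. Origin at the centre of its underside; x along its 200 mm length, z up.
- plate_top (a point): centre of the demagnetiser's top plate, 50 mm above the bench.
- tray: loose black plastic tray, 168 x 88 mm with walls 22 mm high and 4 mm thick, floor 4 mm thick, about 0.18 kg, standing on the demagnetiser's plate with a cutter wheel in each of its two wells. Across its middle stands a bridge handle. Origin at the centre of its underside; x along its 168 mm length, z up.
- tray_grip (a point): centre of the tray's bridge handle bar, 73 mm above the tray's underside. The bar runs along the tray's y axis: 74 mm long, 14 mm thick (along tray x), 30 mm tall (58 to 88 mm above the underside); below it are an open gap and a low divider.
- large_wheel: steel cutter wheel, 64 mm across and 8 mm thick, lying loose and flat in one well of the tray; about 0.10 kg. Origin at the centre of its underside.
- small_wheel: steel cutter wheel, 50 mm across and 8 mm thick, lying loose and flat in the other well; about 0.06 kg. Origin at the centre of its underside.
- loupe: black conical eye loupe standing on the bench, 37 mm across and 34 mm high, loose; a bystander. Origin at the centre of its underside.
- tape_roll: roll of black tape lying flat, 55 mm across and 19 mm high, loose; a bystander. Origin at the centre of its underside.
Mind the look-alikes: they are no part of the job. Leave any orange look-alike of the small_wheel alone.

How it is judged:
On the way, in this order (a step that is already met when the one before it is completed fails the run):
1. the isolator handle is turned to ON while the tray still stands on the plate (value of joint handle above 0.95 rad and z of tray in the frame of plate_top below 0.008 m and horizontal distance between tray and plate_top below 0.05 m), for 0.2 s.
2. the tray is lifted clear of the plate and level in the fingers (z of tray in the frame of plate_top above 0.11 m and angle between tray's own z axis and vertical below 0.1 rad and contact force between the fingers and tray above 1 N), for 0.2 s.
At the end, for the whole second after the job is handed in: The handle is at ON (above 0.95 rad); the tray is held by the fingers alone with its underside 11 to 19 cm above the plate, within 5 cm of the plate's centre sideways, tilted less than 0.1 rad and still (below 0.02 m/s and 0.1 rad/s); both wheels lie flat on the tray's floor (all of step 2 and value of joint handle above 0.95 rad and z of tray in the frame of plate_top below 0.19 m and horizontal distance between tray and plate_top below 0.05 m and linear speed of tray below 0.02 m/s and angular speed of tray below 0.1 rad/s and contact force between tray and isolator below 0.1 N and contact force between tray and demagnetiser below 0.1 N and distance between each of large_wheel, small_wheel and tray below 0.07 m and z of large_wheel in the frame of tray between 0 and 0.012 m and z of small_wheel in the frame of tray between 0 and 0.012 m); the arm keeps its last pose, push and grip.
It fails at once if the tray is tipped more than 0.25 rad (angle between tray's own z axis and vertical above 0.25 rad).
It fails at once if the loupe is shifted more than 3 cm or knocked over (distance of loupe from where it was at the start of the episode above 0.03 m or angle between loupe's own z axis and vertical above 0.5 rad).
It fails at once if the tape roll is shifted more than 3 cm (distance of tape_roll from where it was at the start of the episode above 0.03 m).
It also fails if it takes over 46 s, if anything falls off the work surface, if the arm or the gripper's body presses on something with over 40 N, if the wrist force passes 120 N, or if a joint passes its speed limit or range.

## Working session

There is one attempt and no reset: what is moved stays moved. The work goes in short steps, Python scripts to look and compute and a tool call to move; the robot and the scene stay as the last step left them, time stands still between calls to the robot, and variables do not carry over. Pictures are saved under pics/ and viewed, at most 10 in all, crops included, and the job is handed in when it is done.

Besides the shell and the picture viewer there is one more tool, called after ">>>" as a command line: name --argument value ..., lists and objects as JSON in quotes. drive_tool: Moves the arm, as the interface text tells. Its arguments: {"type":"object","properties":{"increments":{"type":"string"},"jaw":{"type":"number"},"newtons":{"type":"number"}},"required":["increments"]}

```bash
mkdir -p pics; cat > h.py <<'E'
import numpy as np, cv2
from rig import manip
def world(cam,mask,d):
    c=manip.camera_info(cam);K=np.array(c['K']);R=np.array(c['attitude'])
    if R.shape!=(3,3): R=cv2.Rodrigues(R.astype(float))[0]
    v,u=np.nonzero(mask&(d>0));z=d[v,u]
    p=np.c_[(u-K[0,2])/K[0,0]*z,(v-K[1,2])/K[1,1]*z,z]
    return p@R.T+np.array(c['origin'])
E
python3 - <<'E'
from h import *
for c in('top','side'):
    p,d=manip.capture(c);cv2.imwrite(f'pics/{c}0.png',p);np.save(f'{c}0.npy',d)
    print(c,manip.camera_info(c))
    for t in('isolator','handle','tray','tray_grip','demagnetiser','loupe','tape_roll','large_wheel','small_wheel'):
        print(t,[(np.round(r['position'],3).tolist(),round(r['conf'],2)) for r in manip.recognise(c,t)])
s=manip.get_state();print(s)
E
```

```text
top {'K': array([[401.99795626,   0.        , 278.4535822 ],
       [  0.        , 401.99795626, 209.6831138 ],
       [  0.        ,   0.        ,   1.        ]]), 'origin': array([ 0.35692797, -0.16884658,  1.13298804]), 'attitude': array([-2.16849603,  2.1278143 , -0.17558731])}
isolator [([0.491, -0.207, 0.052], 0.26)]
handle []
tray []
tray_grip [([0.491, -0.207, 0.053], 0.97)]
demagnetiser [([0.515, -0.159, 0.045], 0.94)]
loupe [([0.428, -0.411, 0.029], 0.48)]
tape_roll [([0.43, -0.006, 0.021], 0.65)]
large_wheel [([0.544, -0.198, 0.058], 0.72)]
small_wheel [([0.637, -0.546, 0.007], 0.62), ([0.455, -0.221, 0.06], 0.46)]
side {'K': array([[428.87045394,   0.        , 279.77576044],
       [  0.        , 428.87045394, 209.21251371],
       [  0.        ,   0.        ,   1.        ]]), 'origin': array([ 0.16955874, -0.98682934,  0.73727056]), 'attitude': array([-2.16339215,  0.45322409, -0.21654386])}
isolator [([0.501, 0.12, 0.055], 0.69), ([0.427, -0.42, 0.02], 0.33)]
handle [([0.506, 0.142, 0.093], 0.46)]
tray [([0.491, -0.214, 0.068], 0.82)]
tray_grip []
demagnetiser [([0.483,
[... 216 characters left out ...]
6], 0.61)]
{'t': 1.0, 'joint_pos': array([-1.25230530e+00,  3.77257357e-01,  8.10159477e-02,  1.27438001e+00,
       -1.50470148e-05,  1.46049426e+00]), 'joint_velocities': array([-0.00235447, -0.00055955, -0.00070637,  0.00011884,  0.00072785,
       -0.00014838]), 'tau': array([-6.75854653e-05, -4.63524842e+01,  2.70165700e+01,  2.52195713e-05,
       -3.27699740e-05, -3.83048814e-06]), 'tool_pos': array([ 0.23908595, -0.52299179,  0.25335993]), 'tcp_rot': array([3.06949426e+00, 6.68361083e-01, 5.03962959e-06]), 'wrist_force': array([-0.30508579, -0.10545703, -0.43652532]), 'wrist_torque': array([ 0.02854043,  0.01535555, -0.00419889]), 'grasp_force': 0.0, 'grip_width': 0.0858015941740333}
```

View pics/top0.png

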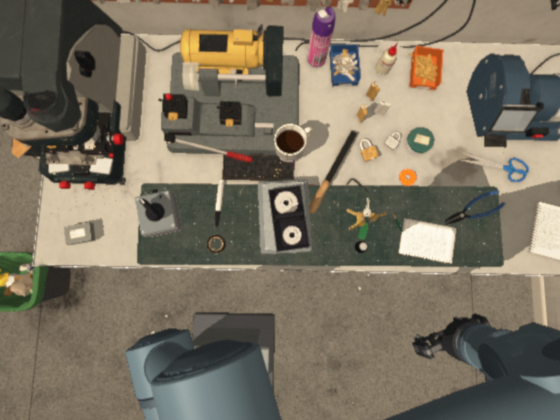

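View pics/side0.png

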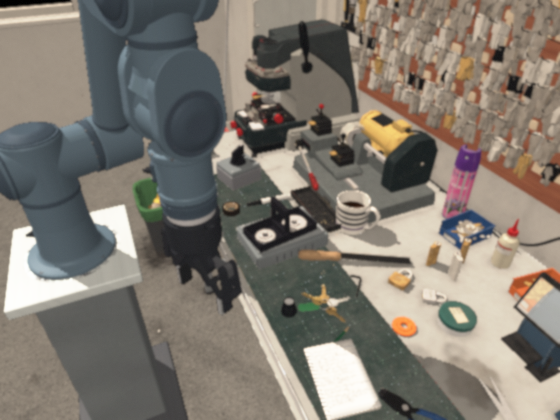

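```bash
python3 - <<'E'
from h import *
for c in('top','side'):
    d=np.load(c+'0.npy')
    P=world(c,np.ones(d.shape,bool),d)
    for name,xy,zl,zh,r in(('handle',(.505,.14),.085,.125,.08),('bar',(.495,-.205),.115,.15,.08),('iso',(.505,.14),.05,.07,.11),('rim',(.495,-.205),.066,.078,.13),('plate',(.495,-.205),.04,.056,.13)):
        q=P[(P[:,2]>zl)&(P[:,2]<zh)&(np.hypot(*(P[:,:2]-xy).T)<r)]
        if len(q)<10: print(c,name,len(q));continue
        rc=cv2.minAreaRect(q[:,:2].astype(np.float32)*1000)
        print(c,name,len(q),np.round(rc[0]),np.round(rc[1]),round(rc[2],1),'zpct',np.round(np.percentile(q[:,2],[5,50,95]),3))
E
```

```text
top handle 165 [510. 153.] [65. 14.] 43.8 zpct [0.091 0.108 0.112]
top bar 187 [ 499. -206.] [15. 72.] 8.9 zpct [0.124 0.137 0.141]
top iso 1135 [508. 151.] [108.  97.] 13.5 zpct [0.058 0.062 0.066]
top rim 351 [ 499. -207.] [168.  88.] 8.9 zpct [0.068 0.072 0.075]
top plate 2194 [ 507. -196.] [199. 139.] 3.8 zpct [0.042 0.05  0.055]
side handle 127 [511. 149.] [69. 15.] 41.5 zpct [0.087 0.1   0.109]
side bar 232 [ 498. -209.] [15. 76.] 8.8 zpct [0.116 0.132 0.138]
side iso 511 [507. 150.] [107. 101.] 14.4 zpct [0.052 0.061 0.065]
side rim 469 [ 498. -207.] [170.  93.] 8.6 zpct [0.066 0.07  0.074]
side plate 1148 [ 507. -199.] [198. 142.] 3.7 zpct [0.041 0.048 0.055]
```

The top view (left = +y, up = +x) shows:
- Isolator at (155,212), handle knob at (152,210), OFF.
- Tray on the demagnetiser at (286,218), with a wheel in each well.
- Tape roll at (216,243) and loupe at (362,246).
- Orange ring at (408,177): a look-alike lying on the bench, not touched.

The real small wheel is the steel one in the tray at (291,235). The wheels are never grasped, only the tray bridge is. The measured sizes (65x14 handle, 168x88 rim, 15x72 bar) match the description.

Plan:
- Handle: axis at about (0.507, 0.150), bar at 43.8°, tool yaw 223.8°. Then a clockwise turn of 60°.
- Tray: grip at (0.499, -0.207), tool yaw 98.9°.

>>> drive_tool --increments "0 0 0 -1;0 0 0 -1;0 0 0 -1;0 0 0 -1;0 0 0 -1;0 0 0 -1;0 0 0 -1;0 0 0 -1;0 0 0 -1;0 0 0 -1;0 0 0 -1;0 0 0 -1" --jaw 1

```text
t: 2.2
tool_pos: [0.2391, -0.523, 0.2533]
tcp_rot: [1.376, 2.824, -0.0]
wrist_force: [-0.7, -0.1, 0.9]
grip_width: 0.0853
grasp_force: 0.0
```

>>> drive_tool --increments "0 0 0 -1;0 0 0 -1;0 0 0 -1;0 0 0 -1;0 0 0 -1;0 0 0 -1;0 0 0 -1;0 0 0 -1;0 0 0 -1;0 0 0 -1;0 0 0 -1;0 0 0 -0.2"

```text
t: 3.4
tool_pos: [0.2391, -0.523, 0.2533]
tcp_rot: [-1.178, 2.913, -0.0]
wrist_force: [-0.9, -0.7, -0.8]
grip_width: 0.085
grasp_force: 0.0
```

```bash
cat > go.py <<'E'
import sys
from h import *
x,y,z,psi=map(float,sys.argv[1:5])
s=manip.get_state();R=cv2.Rodrigues(np.array(s['tcp_rot']))[0]
now=np.arctan2(R[1,0],R[0,0]);e=(np.radians(psi)-now+np.pi)%(2*np.pi)-np.pi
print('t',round(s['t'],2),'pos',np.round(s['tool_pos'],4),'psi',round(np.degrees(now),2),'q6',round(s['joint_pos'][5],2),'tilt',round(R[2,2],4))
print('shift units (tool)',np.round(R.T@(np.array([x,y,z])-s['tool_pos'])/.05,2),'yaw units',round(-e/.15,2))
print('F',np.round(s['wrist_force'],1),'T',np.round(s['wrist_torque'],2),'w',round(s['grip_width'],4),'g',round(s['grasp_force'],1))
E
python3 go.py .507 .150 .20 223.8
```

```text
t 3.4 pos [ 0.2391 -0.523   0.2533] psi -135.97 q6 -2.02 tilt -1.0
shift units (tool) [-13.21   5.95   1.07] yaw units 0.03
F [-0.9 -0.7 -0.8] T [-0.02  0.   -0.01] w 0.085 g 0.0
```

>>> drive_tool --increments "-0.55 0.25 0 0;-0.55 0.25 0 0;-0.55 0.25 0 0;-0.55 0.25 0 0;-0.55 0.25 0 0;-0.55 0.25 0 0;-0.55 0.25 0 0;-0.55 0.25 0 0;-0.55 0.25 0 0;-0.55 0.25 0 0;-0.55 0.25 0 0;-0.55 0.25 0 0"

```text
t: 4.6
tool_pos: [0.3728, -0.1848, 0.2535]
tcp_rot: [-1.172, 2.915, -0.001]
wrist_force: [0.8, 0.6, 0.2]
grip_width: 0.0851
grasp_force: 0.0
```

>>> drive_tool --increments "-0.55 0.25 0 0;-0.55 0.25 0 0;-0.55 0.25 0 0;-0.55 0.25 0 0;-0.55 0.25 0 0;-0.55 0.25 0 0;-0.55 0.25 0 0;-0.55 0.25 0 0;-0.55 0.25 0 0;-0.55 0.25 0 0;-0.55 0.25 0 0;0 0 0 0"

```text
t: 5.8
tool_pos: [0.4959, 0.1257, 0.2532]
tcp_rot: [-1.178, 2.911, 0.001]
wrist_force: [0.2, 0.1, -1.2]
grip_width: 0.0852
grasp_force: 0.0
```

```bash
python3 go.py .507 .150 .098 223.8
```

```text
t 5.8 pos [0.4959 0.1257 0.2532] psi -135.94 q6 -0.65 tilt -1.0
shift units (tool) [-0.49  0.19  3.1 ] yaw units 0.03
F [ 0.2  0.1 -1.2] T [-0.05 -0.01 -0.  ] w 0.0852 g 0.0
```

>>> drive_tool --increments "-0.25 0.1 0 0.03;-0.24 0.09 0 0;0 0 0.5 0;0 0 0.5 0;0 0 0.5 0;0 0 0.5 0;0 0 0.4 0;0 0 0.3 0;0 0 0.2 0;0 0 0.2 0;0 0 0 0;0 0 0 0"

```text
t: 7.0
tool_pos: [0.5062, 0.1468, 0.0986]
tcp_rot: [-1.169, 2.916, -0.0]
wrist_force: [0.3, -0.9, 0.3]
grip_width: 0.0857
grasp_force: 0.0
```

```bash
python3 go.py .507 .150 .098 223.8; python3 - <<'E'
from h import *
p,d=manip.capture('side');cv2.imwrite('pics/side1.png',cv2.resize(p[100:240,160:320],None,fx=4,fy=4,interpolation=cv2.INTER_CUBIC))
E
```

```text
t 7.0 pos [0.5062 0.1468 0.0986] psi -136.31 q6 -0.6 tilt -1.0
shift units (tool) [-0.05  0.03  0.01] yaw units -0.01
F [ 0.3 -0.9  0.3] T [0.01 0.02 0.02] w 0.0857 g 0.0
```

View pics/side1.png

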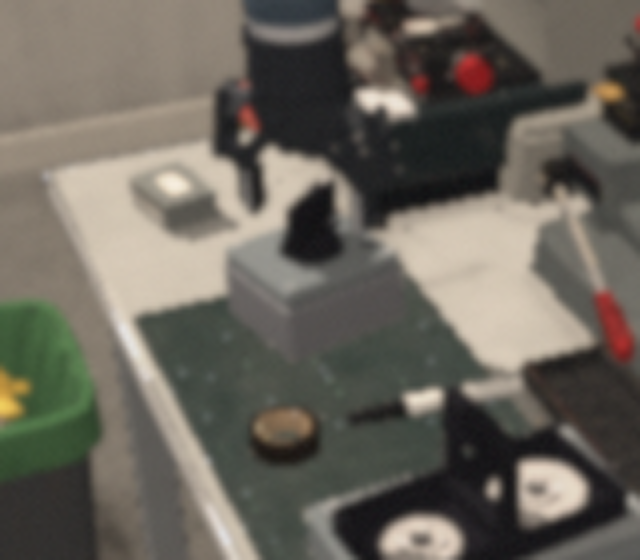

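The side crop shows the handle at crop (315,235), with the gripper apparently behind and above it at (300,140). That disagrees with the reported TCP, so I'll check by projecting the TCP and reading depth.

```bash
python3 - <<'E'
from h import *
s=manip.get_state();T=np.array(s['tool_pos'])
for c in('side','top'):
    p,d=manip.capture(c)
    i=manip.camera_info(c);R=np.array(i['attitude']);R=cv2.Rodrigues(R)[0] if R.shape!=(3,3) else R
    for n,X in(('tcp',T),('axis',np.array([.507,.15,.092]))):
        q=np.array(i['K'])@(R.T@(X-i['origin']));print(c,n,np.round(q[:2]/q[2]),round(q[2],3))
        uv=tuple(int(v) for v in np.round(q[:2]/q[2]))
        cv2.drawMarker(p,uv,(0,255,0) if n=='tcp' else (0,0,255),0,7)
    P=world(c,np.ones(d.shape,bool),d);m=(np.hypot(*(P[:,:2]-[.507,.15]).T)<.12)&(P[:,2]>.115)
    print(c,m.sum(),P[m][::max(1,m.sum()//12)].round(3).tolist())
    a=p[90:260,150:330] if c=='side' else p[140:290,80:240]
    cv2.imwrite(f'pics/{c}2.png',cv2.resize(a,None,fx=3,fy=3,interpolation=cv2.INTER_CUBIC))
a,b=[cv2.imread(f'pics/{c}2.png') for c in('side','top')]
h=min(a.shape[0],b.shape[0]);b=b[:h];a=a[:h]
j=np.hstack([a,b]);f=min(1,800/j.shape[1]);cv2.imwrite('pics/both2.png',cv2.resize(j,None,fx=f,fy=f))
E
```

```text
side tcp [236. 152.] 1.326
side axis [236. 154.] 1.332
side 5132 [[0.392, 0.118, 0.542], [0.531, 0.092, 0.522], [0.521, 0.089, 0.503], [0.513, 0.113, 0.466], [0.529, 0.118, 0.436], [0.471, 0.102, 0.42], [0.532, 0.113, 0.383], [0.501, 0.13, 0.351], [0.472, 0.141, 0.304], [0.538, 0.132, 0.249], [0.524, 0.115, 0.209], [0.561, 0.103, 0.172], [0.547, 0.107, 0.117]]
top tcp [152. 210.] 1.041
top axis [152. 210.] 1.048
top 10607 [[0.554, 0.114, 0.548], [0.522, 0.149, 0.568], [0.507, 0.155, 0.571], [0.491, 0.106, 0.589], [0.48, 0.122, 0.585], [0.514, 0.108, 0.387], [0.458, 0.172, 0.592], [0.497, 0.113, 0.354], [0.471, 0.111, 0.434], [0.43, 0.14, 0.621], [0.474, 0.127, 0.25], [0.417, 0.086, 0.576], [0.388, 0.146, 0.644]]
```

View pics/both2.png

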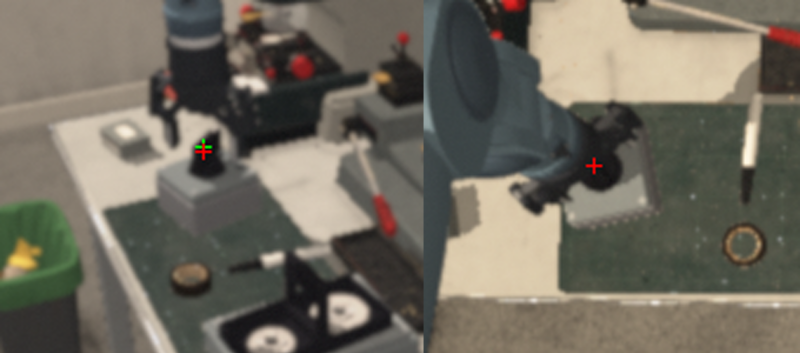

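The projection puts the TCP on the handle axis in both views, at side (236,152) and top (152,210), and the fingers straddle the bar. I'm correcting the 3 mm error and closing.

>>> drive_tool --increments "-0.05 0.03 0 0;0 0 0 0;0 0 0 0;0 0 0 0;0 0 0 0;0 0 0 0;0 0 0 0;0 0 0 0;0 0 0 0;0 0 0 0" --jaw 0 --newtons 50

```text
t: 8.15
tool_pos: [0.5068, 0.1506, 0.0994]
tcp_rot: [-1.17, 2.914, 0.003]
wrist_force: [-2.6, 2.2, 7.9]
grip_width: 0.0134
grasp_force: 50.1
```

```bash
python3 go.py .507 .150 .098 163.8
```

```text
t 8.15 pos [0.5068 0.1506 0.0994] psi -136.26 q6 -0.6 tilt -1.0
shift units (tool) [ 0.01 -0.01  0.03] yaw units 6.97
F [-2.6  2.2  7.9] T [0.43 0.46 0.08] w 0.0134 g 50.1
```

>>> drive_tool --increments "0 0 0 0.6;0 0 0 0.6;0 0 0 0.6;0 0 0 0.6;0 0 0 0.6;0 0 0 0.6;0 0 0 0.6;0 0 0 0.6;0 0 0 0.6;0 0 0 0.6;0 0 0 0.6;0 0 0 0.4"

```text
t: 9.35
tool_pos: [0.5062, 0.1526, 0.0994]
tcp_rot: [-0.45, -3.108, -0.01]
wrist_force: [-4.3, 9.8, 8.8]
grip_width: 0.0136
grasp_force: 50.0
```

>>> drive_tool --increments "0 0 0 0;0 0 0 0;0 0 0 0"

```text
t: 9.65
tool_pos: [0.5062, 0.1526, 0.0994]
tcp_rot: [-0.446, -3.109, -0.01]
wrist_force: [-4.7, 8.6, 8.0]
grip_width: 0.0136
grasp_force: 49.9
```

```bash
python3 go.py .507 .150 .098 163.8
```

```text
t 9.65 pos [0.5062 0.1526 0.0994] psi 163.67 q6 0.45 tilt -1.0
shift units (tool) [-0.03 -0.05  0.03] yaw units -0.02
F [-4.7  8.6  8. ] T [1.34 0.71 0.05] w 0.0136 g 49.9
```

>>> drive_tool --increments "0 0 0 0;0 0 0 0;0 0 0 0;0 0 0 0;0 0 0 0;0 0 0 0;0 0 -0.3 0;0 0 -0.5 0;0 0 -0.7 0;0 0 -0.7 0;0 0 -0.7 0;0 0 -0.3 0" --jaw 1

```text
t: 10.85
tool_pos: [0.5081, 0.1498, 0.2619]
tcp_rot: [0.449, 3.104, 0.002]
wrist_force: [0.6, 0.3, -0.8]
grip_width: 0.0849
grasp_force: 0.0
```

```bash
python3 go.py .499 -.207 .255 98.9
```

```text
t 10.85 pos [0.5081 0.1498 0.2619] psi 163.53 q6 0.45 tilt -1.0
shift units (tool) [-1.85 -6.9   0.13] yaw units 7.52
F [ 0.6  0.3 -0.8] T [ 0.04 -0.04 -0.03] w 0.0849 g 0.0
```

Before rotating, I'll translate to above the tray, then look.

>>> drive_tool --increments "-0.15 -0.57 0 0;-0.15 -0.57 0 0;-0.15 -0.57 0 0;-0.15 -0.57 0 0;-0.15 -0.57 0 0;-0.15 -0.57 0 0;-0.15 -0.57 0 0;-0.15 -0.57 0 0;-0.15 -0.57 0 0;-0.15 -0.57 0 0;-0.15 -0.57 0 0;-0.15 -0.57 0 0"

```text
t: 12.05
tool_pos: [0.4958, -0.2051, 0.2583]
tcp_rot: [-0.45, -3.109, 0.0]
wrist_force: [-0.1, -0.6, -0.6]
grip_width: 0.0854
grasp_force: 0.0
```

>>> drive_tool --increments "0 0 0 0.75;0 0 0 0.75;0 0 0 0.75;0 0 0 0.75;0 0 0 0.75;0 0 0 0.75;0 0 0 0.75;0 0 0 0.75;0 0 0 0.75;0 0 0 0.75;0 0 0 0;0 0 0 0"

```text
t: 13.25
tool_pos: [0.496, -0.2038, 0.2582]
tcp_rot: [-2.036, -2.393, 0.0]
wrist_force: [0.0, -0.0, -0.1]
grip_width: 0.0852
grasp_force: 0.0
```

```bash
python3 go.py .499 -.207 .124 98.9; python3 - <<'E'
from h import *
for c in('top','side'):
    p,d=manip.capture(c)
    P=world(c,np.ones(d.shape,bool),d)
    for name,xy,zl,zh,r in(('handle',(.507,.15),.09,.125,.06),('bar',(.499,-.207),.115,.146,.05),('rim',(.499,-.207),.066,.078,.11)):
        q=P[(P[:,2]>zl)&(P[:,2]<zh)&(np.hypot(*(P[:,:2]-xy).T)<r)]
        if len(q)<10: print(c,name,len(q));continue
        rc=cv2.minAreaRect(q[:,:2].astype(np.float32)*1000)
        print(c,name,len(q),np.round(rc[0]),np.round(rc[1]),round(rc[2],1))
    if c=='side': cv2.imwrite('pics/side3.png',cv2.resize(p[100:290,160:360],None,fx=3,fy=3))
E
```

```text
t 13.25 pos [ 0.496  -0.2038  0.2582] psi 99.21 q6 0.9 tilt -1.0
shift units (tool) [-0.07  0.05  2.68] yaw units 0.04
F [ 0.  -0.  -0.1] T [-0.03 -0.02  0.03] w 0.0852 g 0.0
top handle 184 [512. 149.] [15. 65.] 72.2
top bar 0
top rim 46 [ 433. -252.] [28. 52.] 58.8
side handle 132 [511. 148.] [20. 64.] 73.9
side bar 225 [ 498. -209.] [16. 75.] 9.3
side rim 475 [ 498. -208.] [170.  93.] 8.9
```

View pics/side3.png

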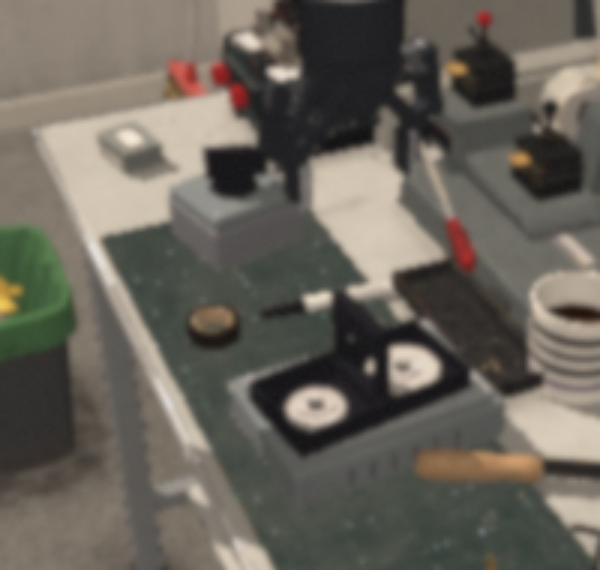

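The handle now lies at about -17°, which is 60° clockwise from its start: ON. In the crop the tray still stands on the plate with both wheels in it, at (315,407) and (410,370). The bar measures (0.498, -0.208) at 9°, so I'm descending.

>>> drive_tool --increments "-0.07 0.05 0 0.04;0 0 0.4 0;0 0 0.4 0;0 0 0.4 0;0 0 0.4 0;0 0 0.4 0;0 0 0.3 0;0 0 0.2 0;0 0 0.15 0;0 0 0 0;0 0 0 0"

```text
t: 14.45
tool_pos: [0.4995, -0.2071, 0.1263]
tcp_rot: [2.045, 2.384, 0.0]
wrist_force: [-0.2, -1.6, 0.5]
grip_width: 0.0854
grasp_force: 0.0
```

```bash
python3 go.py .499 -.208 .125 98.9
```

```text
t 14.45 pos [ 0.4995 -0.2071  0.1263] psi 98.74 q6 0.91 tilt -1.0
shift units (tool) [-0.02 -0.01  0.03] yaw units -0.02
F [-0.2 -1.6  0.5] T [-0.03 -0.03  0.02] w 0.0854 g 0.0
```

>>> drive_tool --increments "0 0 0 0;0 0 0 0;0 0 0 0;0 0 0 0;0 0 0 0;0 0 0 0;0 0 0 0;0 0 0 0;0 0 0 0;0 0 0 0;0 0 0 0;0 0 0 0" --jaw 0 --newtons 50

```text
t: 15.65
tool_pos: [0.4993, -0.207, 0.1261]
tcp_rot: [2.045, 2.384, 0.0]
wrist_force: [0.1, 0.5, 3.9]
grip_width: 0.0132
grasp_force: 49.7
```

>>> drive_tool --increments "0 0 -0.05 0;0 0 -0.08 0;0 0 -0.1 0;0 0 -0.1 0;0 0 -0.1 0;0 0 -0.1 0;0 0 -0.1 0;0 0 -0.05 0;0 0 0 0"

```text
t: 16.55
tool_pos: [0.4995, -0.2071, 0.1604]
tcp_rot: [2.045, 2.383, 0.0]
wrist_force: [-0.5, 0.5, -2.7]
grip_width: 0.0134
grasp_force: 48.8
```

```bash
cat > chk.py <<'E'
import sys
from h import *
p,d=manip.capture('side');P=world('side',np.ones(d.shape,bool),d).reshape(-1,3)
r=manip.cut_out('side','tray');print([x['conf'] for x in r])
for w in('large_wheel','small_wheel'):
    print(w,[(np.round(x['position'],3).tolist(),round(x['conf'],2)) for x in manip.recognise('side',w)])
cv2.imwrite(sys.argv[1],cv2.resize(p[100:290,200:380],None,fx=3,fy=3))
E
python3 go.py .499 -.208 .276 98.9; python3 chk.py pics/l1.png
```

```text
t 16.55 pos [ 0.4995 -0.2071  0.1604] psi 98.74 q6 0.91 tilt -1.0
shift units (tool) [-0.02 -0.01 -2.31] yaw units -0.02
F [-0.5  0.5 -2.7] T [ 0.01 -0.04  0.01] w 0.0134 g 48.8
[0.67, 0.44]
large_wheel [([0.546, -0.206, 0.093], 0.64)]
small_wheel [([0.633, -0.55, 0.003], 0.93), ([0.451, -0.224, 0.096], 0.69)]
```

View pics/l1.png

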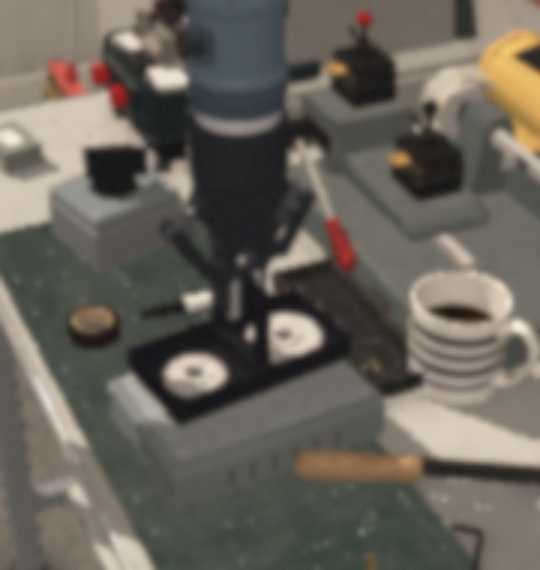

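The tray is held level at crop (240,355), clear of the plate with both wheels flat. I'm lifting to about 15 cm.

>>> drive_tool --increments "0 0 -0.1 0;0 0 -0.2 0;0 0 -0.25 0;0 0 -0.25 0;0 0 -0.25 0;0 0 -0.25 0;0 0 -0.25 0;0 0 -0.25 0;0 0 -0.25 0;0 0 -0.15 0;0 0 -0.1 0;0 0 0 0"

```text
t: 17.95
tool_pos: [0.4995, -0.2071, 0.2757]
tcp_rot: [2.045, 2.383, 0.0]
wrist_force: [-0.2, 0.9, -3.7]
grip_width: 0.0135
grasp_force: 48.9
```

>>> drive_tool --increments "0 0 0 0;0 0 0 0;0 0 0 0;0 0 0 0;0 0 0 0"

```text
t: 18.45
tool_pos: [0.499, -0.2068, 0.2746]
tcp_rot: [-2.046, -2.384, 0.0]
wrist_force: [0.3, 0.7, -3.0]
grip_width: 0.0133
grasp_force: 48.9
```

```bash
python3 go.py .499 -.208 .276 98.9; python3 chk.py pics/l2.png
```

```text
t 18.45 pos [ 0.499  -0.2068  0.2746] psi 98.74 q6 0.91 tilt -1.0
shift units (tool) [-0.02 -0.   -0.03] yaw units -0.02
F [ 0.3  0.7 -3. ] T [ 0.    0.06 -0.05] w 0.0133 g 48.9
[0.6]
large_wheel [([0.548, -0.202, 0.211], 0.76)]
small_wheel [([0.635, -0.552, 0.004], 0.76), ([0.45, -0.222, 0.208], 0.75)]
```

View pics/l2.png

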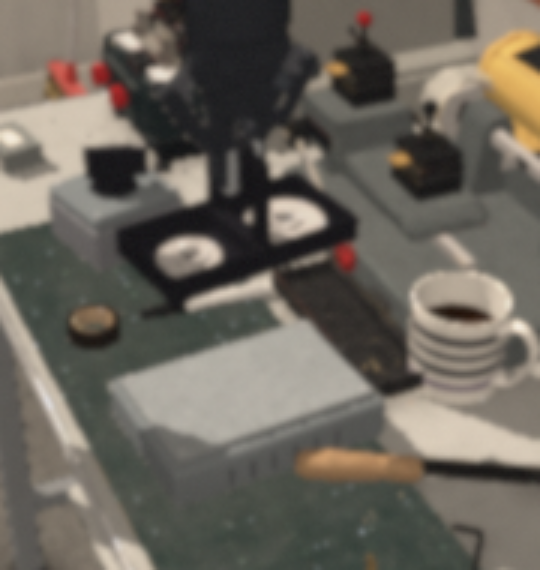

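The tray is level about 15 cm above the plate, at crop (240,240). Both wheels lie flat in it, the handle is at ON, and the tape roll hasn't moved.

```bash
python3 -c "
from rig import manip
print(manip.hand_in())"
```

```text
the job is handed in; nothing more can be done
None
```

I turned the isolator to ON, lifted the tray level to about 15 cm above the plate with both wheels lying flat in it, and handed the job in after about 18.5 s; the hand-in returned no verdict.

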